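# Key the mixing pot onto its drive and turn it to the front mark

### The job

Stand the steel mixing pot with the lug on its rim in the round nest of the grey pot drive, gently feeling for the angle at which its notched foot drops fully home over the keys of the drive plate. Then turn the pot, and the plate with it, until its lug is in line with the bar that marks the drive's front, and let go; do not force the pot down on the keys, and leave the other things on the bench where they are.

Things in the scene. Friction and masses are not known exactly. Their poses are not given: they have to be found in the camera images.
- pot: The mixing pot: open round stainless pot, 56 mm outside diameter, 90 mm high, about 0.3 kg, with one lug on its rim, standing on the bench. Origin: centre of the underside of its foot, z up the pot's axis, the lug on its -x side. It starts with the lug within 0.8 rad of facing world -x. Its round side can be gripped from above at any angle clear of the lug.
- lug (a point): Outer end of the pot's lug, 43 mm from the pot's axis (-x side) and 86 mm above the foot's underside. The lug stands out 15 mm from the rim, 12 mm wide, 6 mm thick.
- pot_grip (a point): A point on the pot's axis 58 mm above the underside of its foot, a good height to grip.
- pot_foot (a point): Centre of the underside of the foot (the pot's origin). The foot is a ring 54 mm outside, 39 mm inside, 10 mm high, cut through by two notches: a wide one (about 56 degrees of arc) straight under the lug (-x), and a narrow one (about 30 degrees) opposite (+x).
- drive: The pot drive, fixed to the bench: grey housing 150 x 130 mm (its x, y), 40 mm high, origin under its centre, z up, front on its -x side. On top stands a ring nest, 58 mm bore, 80 mm outside, flared at the mouth, its rim 65 mm above the bench. In it lies a black plate that turns stiffly about the nest's axis (about 0.25 N m) and stays where it is left.
- nest (a point): Centre of the nest on the plate's surface, 45 mm above the bench; axes as the drive's. The underside of the pot's foot lies here when home. On the plate stand two steel keys, 9 mm high, 23.5 mm either side of the axis, one 15.5 mm wide, one 5.5 mm wide: the pot fits one way round only, with about 0.08 rad of play either way. On a wrong angle its foot rides on the keys 9 mm too high.
- front_mark (a point): Middle of the steel bar on the drive's top, 56 mm from the nest's axis on the -x side, 26 mm long along x, 8 mm high: the drive's front mark. The plate's angle is not measured: at first the pot fits only with its lug turned by some angle from 0.3 to 1.7 rad anticlockwise from above (positive yaw) off this bar. The plate can be turned past both ends of that range.
- beaker: Plain round steel beaker without lug, 56 mm across, 88 mm high; not the pot; to be left alone. It and the pot may have swapped places.
- amber: Amber bottle, 64 mm across, 130 mm high, to be left alone.
- jar: White jar, 68 mm across, 75 mm high, to be left alone.
- dish: White ceramic dish, 80 mm across, 22 mm high, to be left alone.
- collar: Steel collar, 52 mm across, 14 mm high, lying flat, to be left alone.
- glass: Small glass beaker, 60 mm across, 75 mm high, to be left alone.
- spatula: Spatula, 190 mm long, lying on the bench, to be left alone.

How it is judged:
By the outcome, as a careful person would: the job done as asked, in the order asked, and still so for the second after the job is handed in, with the robot touching nothing.
It also fails if it takes over 67 s, if anything falls off the work surface, if the arm or the gripper's body presses on something with over 40 N, if the wrist force passes 120 N, or if a joint passes its speed limit or range.

### The arm

A 7-joint arm with a two-finger parallel gripper is mounted at the origin on the work surface. World frame = base frame: x ahead of the robot, y to its left, z up, the work surface at z = 0. Lengths are in m, angles in rad, forces in N, time in s.
With the tool pointing down it reaches from about 0.425 to 0.875 m from the base axis. Payload 4.7 kg.
Tool frame: the origin (TCP) lies at the very end of the fingers, on their centre line; the grasp point (between the pads) lies 19 mm behind it (ctrl.grasp_offset is the z of the grasp point in the tool frame, in m); z points along the fingers, y is the line along which they close (so a half turn about z gives the same grasp; the last joint's range is limited). The gripper opens to 87 mm and grips with 3 to 60 N. Pads are 19 mm wide; open, the fingers measure 117 mm over their backs; the gripper's body (75 mm by 190 mm) begins 51 mm behind the grasp point.
Start: joints at [0.014, 0.321, -0.07, 1.45, 0.023, 1.371, -0.057], TCP at [0.65, -0, 0.223] pointing down, gripper open.
Joint ranges: [-2.86, 2.86], [-0.3, 2.09], [-1.38, 1.24], [0.06, 2.45], [-1.56, 4.7], [0.09, 2.05], [-2.69, 2.69]. Speed limits (rad/s): [2.57, 2.57, 3.14, 3.14, 3.14, 3.14, 3.14].

### API

Orientations are given as a unit quaternion [x, y, z, w].
In Python, from plant import readout, snapshot, workorder, ctrl gives the robot as it stands.
- The arm moves only by the tool carry_out, never from a script. Its argument "deltas" is a list that holds one entry, the list of rows, each a list of 4 numbers: the shift along the tool's x, y, z in m, then the turn about the tool's z in degrees. A call has 1 to 10 rows; each row shifts and turns the commanded pose from where the row before left it, along the tool's axes as they then stand; what a row does not reach is not made up. A row lasts 1/10 s, in which the tool goes at most 50 mm and 8.59 degrees, less where a joint would pass 70% of its speed; a pose out of reach is approached as far as the arm can. A call with a gripper value outside its range is refused whole. "hand" is the opening, from 0 (shut) to 1 (fully open), set as the call begins (left out, the last holds). The fingers move at their own pace and stop on an object; "force" is the grip in N (left out, the last holds). Time passes only in rows, so rows that do not move let the fingers close. It gives the time, the measured TCP pose, the force, the opening and the grip force at its end, in the units of the state.
- readout.get_state(): the state, without advancing time (a new reading comes with each control period).
- snapshot(name): name is "scene" or "side" or "wrist"; returns a dict with "img" (420x560x3 uint8, red, green, blue), "range_z" (420x560 float32, m along the optical axis (not along the pixel's ray), 0 where there is no reading), "fx", "fy", "cx", "cy" (pixels), "position" and "rotation" of the camera in the world; the wrist camera has in their place "mount" (4x4, takes a point from camera to tool coordinates, whose origin is the TCP and whose axes are the flange's). Camera axes: x right, y up, looking along -z (the intrinsics and any distortion apply to the point x, -y, -z); pixel columns grow to the right and rows downward; lengths in m; the calibration is good to about 2 mm. A picture is of the moment at which its call begins: read the wrist's pose just before it.
- workorder.close_job(): hands the job in; it is judged then, once.
The state is a dict: "clock": time; "joint_pos": joint angles; "qd": joint speeds; "effort": joint torques, N m; "eef_pos": TCP position; "ee_rot": TCP orientation; "force": force on the tool from outside, world axes, zero at the start; "wrist_torque": the same for the moment, N m; "gripper_width": opening from 0.0 (shut) to 1.0 (fully open); "grip_force": force on a finger pad.
Only numpy, scipy, OpenCV 4.12 (cv2) and the standard library are available. Lean on these libraries where they do the work, as an engineer would, in place of code of your own. Each camera call takes 0.05 s, during which the arm holds its last target. There are 200 camera calls.

## Working session

There is one attempt and no reset: what is moved stays moved. The work goes in short steps, Python scripts to look and compute and a tool call to move; the robot and the scene stay as the last step left them, time stands still between calls to the robot, and variables do not carry over. Pictures are saved under pics/ and viewed, at most 10 in all, crops included, and the job is handed in when it is done.

Besides the shell and the picture viewer there is one more tool, called after "Call:" by a JSON object that holds its "op" and its "data". carry_out: Moves the arm, as the interface text tells. Its arguments: {"type":"object","properties":{"deltas":{"type":"array"},"hand":{"type":"number"},"force":{"type":"number"}},"required":["deltas"]}

```bash
ls; mkdir -p pics; python3 - <<'E'
from plant import readout, snapshot, ctrl
import cv2,numpy as np
s=readout.get_state(); print(s); print(ctrl.grasp_offset)
for n in("scene","side"):
    d=snapshot(n); cv2.imwrite(f"pics/{n}0.png",d["img"][:,:,::-1]); np.savez(f"{n}0.npz",**d)
    print({k:v for k,v in d.items() if k not in("img","range_z")})
E
```

```text
pics
{'clock': 0.0, 'joint_pos': array([ 0.01407753,  0.32183849, -0.07010148,  1.45165684,  0.02260567,
        1.37080142, -0.05690932]), 'qd': array([ 1.01576610e-03,  1.32490154e-04,  1.24448374e-04, -6.10919082e-05,
        6.36512034e-04,  2.66984100e-04,  9.41403220e-04]), 'effort': array([-2.58547143e-04, -4.91284704e+01, -4.03903294e-01, -3.12526345e+01,
       -6.40594075e-02,  4.37659642e-02,  1.61017233e-04]), 'eef_pos': array([ 6.49451511e-01, -2.69729468e-05,  2.21460705e-01]), 'ee_rot': array([ 7.07085121e-01,  7.07127791e-01, -7.11385019e-04, -6.42148270e-04]), 'force': array([ 0.91295709,  0.16501061, -0.21540073]), 'wrist_torque': array([-0.03574324, -0.02923783, -0.01391094]), 'grip_force': 0.0, 'gripper_width': 1.0021286688533617}
-0.0187
{'fx': 437.31287721060124, 'fy': 437.31287721060124, 'cx': 276.89160066769074, 'cy': 206.67515048899313, 'position': array([1.39972217, 0.25219331, 0.69392526]), 'rotation': array([0.27047792, 0.36665422, 0.7054528 , 0.54290213])}
{'fx': 481.67739204066436, 'fy': 481.67739204066436, 'cx': 283.64750930268076, 'cy': 209.6096259221003, 'position': array([ 0.18290838, -0.54615318,  0.88826968]), 'rotation': array([ 0.33924837, -0.10513859, -0.28007318,  0.89186066])}
```

View pics/scene0.png

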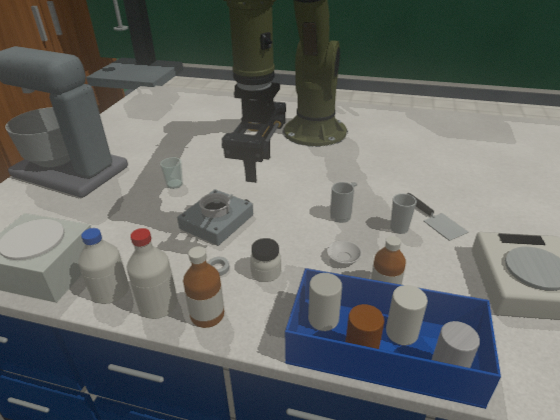

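View pics/side0.png

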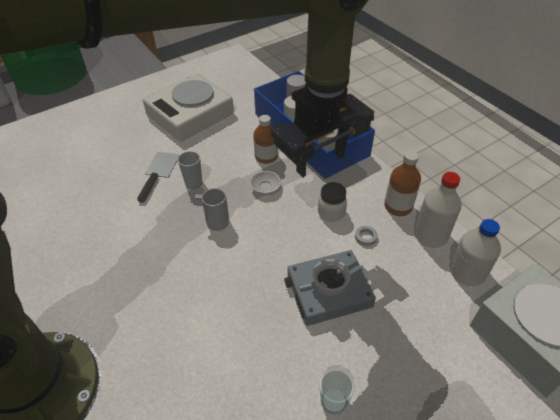

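The scene view shows the drive at (216,215) and two steel vessels at (342,202) and (402,213). In the side view these are the drive at (330,285) and vessels at (216,210) and (191,170). The nearer vessel seems to have a lug at (200,198). Next I'll get point clouds from the range data.

```bash
cat > h.py <<'E'
import numpy as np, cv2
from scipy.spatial.transform import Rotation as R
from scipy.optimize import least_squares
def cloud(d, pose=None):
    h,w=d["range_z"].shape; v,u=np.mgrid[:h,:w]; z=d["range_z"].astype(float)
    p=np.stack([(u-d["cx"])/d["fx"]*z,-(v-d["cy"])/d["fy"]*z,-z],-1)
    if "position" in d: return p@R.from_quat(d["rotation"]).as_matrix().T+d["position"]
    m=np.array(d["mount"]); p=p@m[:3,:3].T+m[:3,3]
    return p@R.from_quat(pose[1]).as_matrix().T+pose[0]
def circ(xy,r=None):
    c=xy.mean(0)
    if r: return least_squares(lambda q:np.hypot(*(xy-q).T)-r,c,loss="soft_l1",f_scale=.001).x
    return least_squares(lambda q:np.hypot(*(xy-q[:2]).T)-q[2],[*c,.03],loss="soft_l1",f_scale=.001).x
E
python3 - <<'E'
from h import *
for n,bx in(("scene",{"A":(325,175,360,228),"B":(387,188,420,238),"drive":(172,185,260,245)}),("side",{"A":(192,180,235,235),"B":(175,145,206,192),"drive":(275,240,385,325)})):
    d=dict(np.load(n+"0.npz")); P=cloud(d); print(n,"bench z",np.median(P[150:170,300:320,2]))
    for k,(a,b,c,e) in bx.items():
        q=P[b:e,a:c].reshape(-1,3); q=q[np.isfinite(q).all(1)]
        print(k,"zhist",np.histogram(q[:,2],np.arange(0,.1,.01))[0])
        lo,hi=((.078,.095) if k!="drive" else (.058,.072))
        m=q[(q[:,2]>lo)&(q[:,2]<hi)]
        print(len(m),m.min(0),m.max(0),"circle free",circ(m[:,:2]))
        if k!="drive":
            c=circ(m[:,:2],.027); r=np.hypot(*(m[:,:2]-c).T); f=m[r>.034]; print(c,len(f),f.mean(0) if len(f) else 0, np.sort(r)[-5:])
        else:
            t=q[(q[:,2]>.035)&(q[:,2]<.044)]; rc=cv2.minAreaRect((t[:,:2]*1000).astype(np.float32)); print("top rect",rc)
E
```

```text
scene bench z 0.0014484294620732974
A zhist [898  56  73  68  74  75 110 126 159]
250 [0.44454605 0.13089163 0.07814654] [0.50776087 0.18985495 0.09475691] circle free [0.47795322 0.15866982 0.02648585]
[0.47788123 0.15864852] 14 [0.44942963 0.18438755 0.08946355] [0.0402213  0.04062201 0.04090065 0.0412462  0.04138809]
B zhist [724  82  78  60  63  79 126 129 172]
217 [0.46215496 0.28107261 0.07805034] [0.52084976 0.33559647 0.09188262] circle free [0.4924952  0.30851081 0.02608371]
[0.49245287 0.30857737] 0 0 [0.02914361 0.02915065 0.0292383  0.02961347 0.03071258]
drive zhist [2228  240  240  491 1086  195  216   35    0]
265 [ 0.53840844 -0.18530458  0.05808664] [ 0.61714222 -0.1103129   0.06956317] circle free [ 0.5799076  -0.14711316  0.0347258 ]
top rect ((579.3834838867188, -147.219482421875), (131.46575927734375, 153.8952178955078), 72.49825286865234)
side bench z 0.06621021210078792
A zhist [626  74  94  74 113 110 129 132 209]
268 [0.44239644 0.13228421 0.07802064] [0.50576319 0.19414501 0.09293468] circle free [0.47687589 0.16157163 0.02672419]
[0.47687515 0.16161872] 17 [0.44795762 0.18679858 0.08813312] [0.04063818 0.04098046 0.04109537 0.04196173 0.04235267]
B zhist [350  41  53  46  55  94 109 135 138]
172 [0.46425918 0.18724093 0.07821082] [0.52008362 0.3417447  0.0908522 ] circle free [0.49193709 0.31172103 0.02588129]
[0.49198598 0.31180885] 1 [0.47052237 0.18724093 0.09015233] [0.03016131 0.03043911 0.03047123 0.030496   0.12640353]
drive zhist [2113  246  257 1772 1614  231  368    0    0]
419 [ 0.53916296 -0.18275722  0.05801019] [ 0.6161189  -0.10515267  0.06836046] circle free [ 0.57662151 -0.14550874  0.03484955]
top rect ((576.5997314453125, -144.8247528076172), (133.0848388671875, 149.85491943359375), 72.46868133544922)
```

```bash
python3 - <<'E'
from h import *
from plant import snapshot
d=snapshot("wrist"); print(np.round(d["mount"],3),d["fx"],d["cx"],d["cy"])
P=np.concatenate([cloud(dict(np.load(n+"0.npz"))).reshape(-1,3) for n in("scene","side")])
P=P[(P[:,2]>.02)&(P[:,2]<.2)]
for n,c in(("drive",(.578,-.146)),("pot",(.4774,.16))):
    dx=np.hypot(*(P[:,:2]-c).T)
    for a in(.05,.08,.1,.12,.14,.16,.18): 
        k=P[(dx>a)&(dx<a+.02)]; print(n,a,np.round(k[np.argmax(k[:,2])],3), (k[:,2]>.1).sum())
E
```

```text
[[-0.001  0.956  0.294  0.08 ]
 [ 1.     0.001  0.    -0.001]
 [ 0.     0.294 -0.956 -0.161]
 [ 0.     0.     0.     1.   ]] 339.99495317404296 274.21054670373076 211.65780774930184
drive 0.05 [ 0.527 -0.131  0.052] 0
drive 0.08 [ 0.628 -0.212  0.047] 0Traceback (most recent call last):
  File "<stdin>", line 9, in <module>
    return _wrapfunc(a, 'argmax', axis=axis, out=out, **kwds)
    return bound(*args, **kwds)
ValueError: attempt to get argmax of an empty sequence
```

Call:
{"op": "carry_out", "data": {"deltas": [[[-0.0365,-0.018,0.007,0],[-0.0365,-0.018,0.007,0],[-0.0365,-0.018,0.007,0],[-0.0365,-0.018,0.007,0],[0,0,0,0],[0,0,0,0]]]}}

```text
clock: 0.75
eef_pos: [0.5773, -0.1472, 0.1943]
ee_rot: [0.708, 0.706, -0.0, -0.0]
force: [0.8, -0.0, -0.3]
gripper_width: 0.999
grip_force: 0.0
```

```bash
python3 - <<'E'
from h import *
from plant import readout,snapshot
s=readout.get_state(); d=snapshot("wrist"); np.savez("w0.npz",p=s["eef_pos"],q=s["ee_rot"],**d)
cv2.imwrite("pics/w0.png",d["img"][:,:,::-1]); print(s["eef_pos"],s["ee_rot"])
P=cloud(d,(s["eef_pos"],s["ee_rot"])).reshape(-1,3)
P=P[(np.hypot(P[:,0]-.578,P[:,1]+.146)<.1)]
print(np.histogram(P[:,2],np.arange(-.02,.12,.005)))
m=P[(P[:,2]>.060)&(P[:,2]<.075)]; print(len(m),circ(m[:,:2]))
t=P[(P[:,2]>.035)&(P[:,2]<.044)]; print(cv2.minAreaRect((t[:,:2]*1000).astype(np.float32)))
E
```

```text
[ 0.57732522 -0.14719708  0.19425073] [ 7.08124868e-01  7.06087158e-01 -8.46347436e-05 -3.00319406e-04]
(array([    0,     0,     0,  6113,   587,    20,    23,    24,    56,
         177,   281, 12986,  3643,   496,   270,   691,  2074,    60,
           0,     0,     0,     0,     0,     0,     0,     0,     0]), array([-2.00000000e-02, -1.50000000e-02, -1.00000000e-02, -5.00000000e-03,
        3.46944695e-18,  5.00000000e-03,  1.00000000e-02,  1.50000000e-02,
        2.00000000e-02,  2.50000000e-02,  3.00000000e-02,  3.50000000e-02,
        4.00000000e-02,  4.50000000e-02,  5.00000000e-02,  5.50000000e-02,
        6.00000000e-02,  6.50000000e-02,  7.00000000e-02,  7.50000000e-02,
        8.00000000e-02,  8.50000000e-02,  9.00000000e-02,  9.50000000e-02,
        1.00000000e-01,  1.05000000e-01,  1.10000000e-01,  1.15000000e-01]))
2134 [ 0.57622308 -0.14504066  0.0352034 ]
((576.3265380859375, -145.20330810546875), (129.3941650390625, 149.7771759033203), 72.33909606933594)
```

View pics/w0.png

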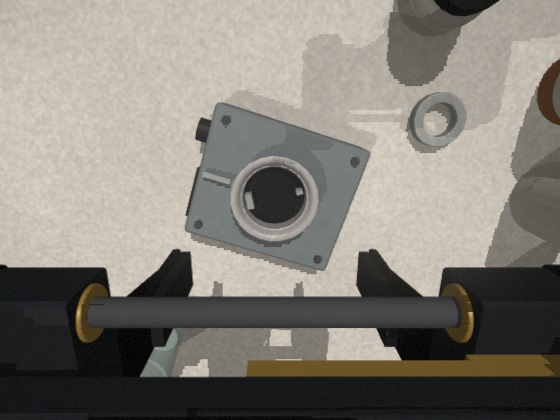

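The wrist view shows the nest at (275,198), the front bar at (216,178), the wide key at (250,200) and the narrow key at (299,191). I'll measure their angles by casting rays.

```bash
cat >> h.py <<'E'
def ray(d,pose,uv,z):
    uv=np.atleast_2d(uv).astype(float)
    r=np.stack([(uv[:,0]-d["cx"])/d["fx"],-(uv[:,1]-d["cy"])/d["fy"],-np.ones(len(uv))],-1)
    if "position" in d: Q=R.from_quat(d["rotation"]).as_matrix(); o=np.array(d["position"])
    else:
        m=np.array(d["mount"]); Rt=R.from_quat(pose[1]).as_matrix(); Q=Rt@m[:3,:3]; o=Rt@m[:3,3]+pose[0]
    r=r@Q.T; return o+r*((z-o[2])/r[:,2])[:,None]
E
python3 - <<'E'
from h import *
d=dict(np.load("w0.npz")); pose=(d["p"],d["q"]); g=cv2.cvtColor(d["img"],cv2.COLOR_RGB2GRAY)
def blob(c,half,z,thr):
    y,x=np.mgrid[c[1]-half[1]:c[1]+half[1]+1,c[0]-half[0]:c[0]+half[0]+1]; m=g[y,x]>thr
    n,l,st,ce=cv2.connectedComponentsWithStats(m.astype(np.uint8)); b=1+np.argmax(st[1:,4])
    uv=np.stack([x[l==b],y[l==b]],-1); rc=cv2.minAreaRect(ray(d,pose,uv,z)[:,:2].astype(np.float32)*1000)
    print(len(uv),uv.mean(0),rc); return ray(d,pose,uv.mean(0),z)[0,:2]
print(g[176:182,196:238:2]); print(g[185:212:2,238:312:3])
w=blob((250,200),(8,13),.054,110); n=blob((299,191),(6,6),.054,110); f=blob((216,178),(18,12),.048,150)
P=cloud(d,pose).reshape(-1,3); m=P[(abs(P[:,2]-.0665)<.006)&(np.hypot(P[:,0]-.577,P[:,1]+.146)<.045)]
c=circ(m[:,:2]); e,_=cv2.minEnclosingCircle((m[:,:2]*1000).astype(np.float32)); print("nest",c,e)
c=c[:2]
a=lambda v:np.degrees(np.arctan2(v[1],v[0]))%360
print("w",w,n,f,"key axis",a(w-n),"mid",(w+n)/2,"bar from c",a(f-c),np.hypot(*(f-c)),a(w-c),a(c-n))
E
```

```text
[[ 54 108 121 139 160 157 158 157 158 157 153 151 132 106 107 104 108 107
  106 106 127]
 [ 56 110 122 128 105 148 159 156 158 155 157 155 152 145 115 106 108 107
  106 108 140]
 [ 58 112 122 125  85  99 121 145 158 156 156 156 158 157 151 133 113 104
  106 111 156]
 [ 68 114 125 125  86  83  88 100 121 156 155 156 156 155 155 152 148 126
  109 125 165]
 [ 74 116 126 124  87  84  86  85  90 105 145 157 155 156 157 156 154 125
  110 137 169]
 [ 81 117 125 126 118 118 116 107  87  87  98 122 146 156 156 157 155 126
  123 156 169]]
[[144 112 139  37  41  45  44  42  38  41  42  40  38  39  39  40  39  40
   37  38  36  35 145 113 152]
 [137 113  89  37  45  42  40  42  40  40  41  39  41  39  42  39  38  40
   39  40  63  61  99 113 140]
 [129 114  65  40  44  39  42  40  43  37  38  41  38  38  39  41  40  42
   40  78 124 106  66 130 129]
 [123 128  57  40  74  39  44  39  44  41  41  43  40  41  39  39  38  38
   40  64 145 147  56 149 124]
 [121 154  72 130 111  33  41  43  40  40  42  41  42  38  38  40  37  37
   37  52 150 147  57 151 124]
 [121 150  87 147 139  39  37  41  40  4
[... 913 characters left out ...]
8.92307692 200.78846154] ((552.9255981445312, -148.84274291992188), (5.912204265594482, 15.240092277526855), 10.535992622375488)
33 [299.12121212 191.27272727] ((598.927734375, -139.9341278076172), (5.501224040985107, 5.236119747161865), 14.238484382629395)
113 [215.4159292  177.45132743] ((522.559326171875, -128.28382873535156), (4.028680324554443, 24.21577262878418), 73.04120635986328)
nest [ 0.57625868 -0.14509097  0.03536331] (576.2366943359375, -145.66061401367188)
w [ 0.5529646  -0.14891448] [ 0.59891063 -0.14009883] [ 0.52230761 -0.12825501] key axis 190.86132466831316 mid [ 0.57593762 -0.14450666] bar from c 162.66895492619196 0.056516971265461784 189.3214644504982 192.42842746390883
```

Call:
{"op": "carry_out", "data": {"deltas": [[[0.044,-0.0143,0,0],[0.044,-0.0143,0,0],[0.044,-0.0143,0,0],[0.044,-0.0143,0,0],[0.044,-0.0143,0,0],[0.044,-0.0143,0,0],[0.043,-0.0142,0,0],[0,0,0,-7.5],[0,0,0,-7.5],[0,0,0,-7.5]]]}}

```text
clock: 1.8
eef_pos: [0.4775, 0.1637, 0.1948]
ee_rot: [0.551, 0.834, 0.0, 0.0]
force: [0.0, 0.0, -0.2]
gripper_width: 1.006
grip_force: 0.0
```

Call:
{"op": "carry_out", "data": {"deltas": [[[0,0,0,-7.5],[0,0,0,-7.5],[0,0,0,-7.5],[0,0,0,0],[0,0,0,0]]]}}

```text
clock: 2.3
eef_pos: [0.4778, 0.1623, 0.1947]
ee_rot: [0.383, 0.924, 0.0, 0.0]
force: [0.0, -0.2, -0.1]
gripper_width: 0.996
grip_force: 0.0
```

```bash
cat > potlook.py <<'E'
import sys
from h import *
from plant import readout,snapshot
def look(name,c0,z0):
    s=readout.get_state(); d=snapshot("wrist"); cv2.imwrite(f"pics/{name}.png",d["img"][:,:,::-1])
    np.savez(name+".npz",p=s["eef_pos"],q=s["ee_rot"],**d)
    Q=R.from_quat(s["ee_rot"]).as_matrix()
    print("t",s["clock"],"tcp",s["eef_pos"].round(4),"close axis deg",np.degrees(np.arctan2(Q[1,1],Q[0,1])).round(2),"tilt",Q[:,2].round(3),"j",s["joint_pos"].round(2),"F",s["force"].round(1),"T",s["wrist_torque"].round(2))
    P=cloud(d,(s["eef_pos"],s["ee_rot"])).reshape(-1,3)
    m=P[(abs(P[:,2]-z0)<.008)&(np.hypot(*(P[:,:2]-c0).T)<.055)]
    c=circ(m[:,:2],.027); r=np.hypot(*(m[:,:2]-c).T); f=m[(r>.033)&(r<.046)]
    v=f[:,:2].mean(0)-c if len(f) else np.zeros(2)
    print("n",len(m),"zmed",np.median(m[:,2]),"rim",c,"lug n",len(f),"ang",np.degrees(np.arctan2(v[1],v[0]))%360,"rmax",r.max())
    return d,s
E
python3 -c "
from potlook import *
look('w1',(.4774,.16),.088)"
```

```text
t 2.3 tcp [0.4778 0.1623 0.1947] close axis deg 44.95 tilt [ 0.  0. -1.] j [-0.12  0.04 -0.27  1.84  0.01  1.27  0.4 ] F [ 0.  -0.2 -0.1] T [ 0.05 -0.08 -0.02]
n 1305 zmed 0.08823486400829177 rim [0.47475718 0.16261266] lug n 164 ang 139.43917366389087 rmax 0.04108008570529995
```

View pics/w1.png

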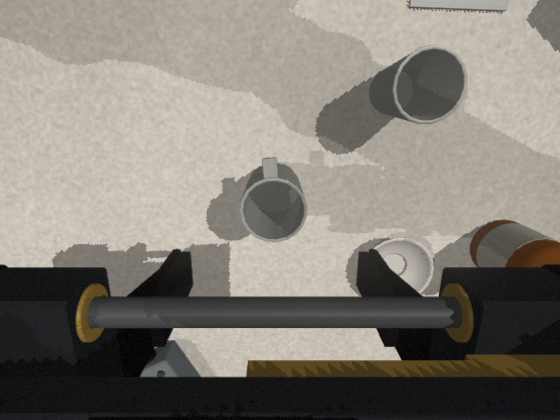

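The wrist view shows the pot's rim centred at (273,210) with its lug at (269,168). I'll check that with a ray cast.

```bash
python3 - <<'E'
from h import *
d=dict(np.load("w1.npz")); pose=(d["p"],d["q"])
L=ray(d,pose,[[273,210],[269,158],[270,168]],.089); print(L)
P=cloud(d,pose); q=P[150:245,235:315].reshape(-1,3); m=q[(q[:,2]>.083)&(q[:,2]<.095)]
print(np.histogram(m[:,2],np.arange(.083,.096,.001)))
m=q[(q[:,2]>.0865)&(q[:,2]<.095)]; print(len(m),circ(m[:,:2]))
Rt=R.from_quat(d["q"]).as_matrix(); print("rim in tool", Rt.T@(np.append(circ(m[:,:2])[:2],.09)-d["p"]))
E
```

```text
[[0.47582793 0.16126566 0.089     ]
 [0.44361276 0.18921558 0.089     ]
 [0.44971095 0.1841655  0.089     ]]
(array([ 47,  40,  44,  81, 220, 450, 277,  31,   1,   0,   0,   0]), array([0.083, 0.084, 0.085, 0.086, 0.087, 0.088, 0.089, 0.09 , 0.091,
       0.092, 0.093, 0.094, 0.095]))
1024 [0.47492673 0.16243025 0.02690978]
rim in tool [ 0.00210005 -0.00199379  0.1046958 ]
```

Call:
{"op": "carry_out", "data": {"deltas": [[[0.001,-0.0018,0.03,0],[0,0,0.035,0],[0,0,0.035,0],[0,0,0.03,0],[0,0,0.02,0],[0,0,0.0055,0],[0,0,0,0]]]}}

```text
clock: 3.05
eef_pos: [0.4756, 0.1606, 0.0386]
ee_rot: [0.383, 0.924, -0.0, -0.001]
force: [-0.0, 0.3, -0.7]
gripper_width: 0.998
grip_force: 0.0
```

Call:
{"op": "carry_out", "data": {"deltas": [[[0,0,0,0],[0,0,0,0],[0,0,0,0],[0,0,0,0],[0,0,0,0],[0,0,0,0],[0,0,0,0]]], "hand": 0.4, "force": 30}}

```text
clock: 3.75
eef_pos: [0.4772, 0.1612, 0.0399]
ee_rot: [0.383, 0.924, 0.001, 0.001]
force: [2.6, 2.6, 2.3]
gripper_width: 0.646
grip_force: 30.0
```

Call:
{"op": "carry_out", "data": {"deltas": [[[0,0,-0.02,0],[0,0,-0.03,0],[0,0,-0.03,0],[0,0,-0.03,0],[0,0,-0.03,0],[0,0,-0.01,0],[0,0,0,0],[0,0,0,0]]]}}

```text
clock: 4.55
eef_pos: [0.4747, 0.1598, 0.187]
ee_rot: [0.383, 0.924, -0.001, -0.001]
force: [0.6, 0.0, -4.0]
gripper_width: 0.643
grip_force: 30.0
```

```bash
python3 - <<'E'
from potlook import *
d,s=look('w2',(.4767,.1612),.239)
P=cloud(d,(s["eef_pos"],s["ee_rot"])).reshape(-1,3); Q=R.from_quat(s["ee_rot"]).as_matrix()
T=(P-s["eef_pos"])@Q; m=T[(np.hypot(T[:,0],T[:,1])<.05)&(T[:,2]<-.04)&(T[:,2]>-.06)]
print(np.histogram(m[:,2],np.arange(-.06,-.038,.002)))
k=m[(m[:,2]<-.046)]; c=circ(k[:,:2]); print("rim in tool",c)
E
```

```text
t 4.55 tcp [0.4747 0.1598 0.187 ] close axis deg 45.0 tilt [-0.003 -0.001 -1.   ] j [-0.11  0.04 -0.27  1.85  0.01  1.25  0.4 ] F [ 0.6  0.  -4. ] T [ 0.02 -0.03 -0.02]
n 5111 zmed 0.2354592107023298 rim [0.47180696 0.16105665] lug n 1419 ang 127.52999966057877 rmax 0.04301798536058674
(array([ 120,  101,  116,   96,  185, 2760, 1186,  549,  565,  615]), array([-0.06 , -0.058, -0.056, -0.054, -0.052, -0.05 , -0.048, -0.046,
       -0.044, -0.042, -0.04 ]))
rim in tool [ 0.00212822 -0.00150704  0.02865642]
```

View pics/w2.png

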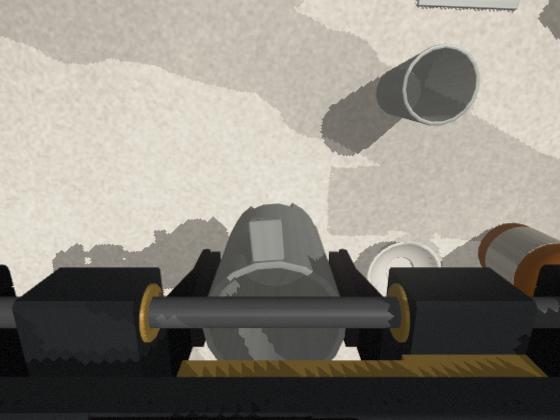

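```bash
python3 - <<'E'
from h import *
d=dict(np.load("w2.npz")); pose=(d["p"],d["q"]); Q=R.from_quat(d["q"]).as_matrix()
T=(cloud(d,pose)-d["p"])@Q
t=T.reshape(-1,3); r=np.hypot(t[:,0],t[:,1])
k=t[(r<.05)&(t[:,2]<-.046)&(t[:,2]>-.052)]
rim=k[(k[:,0]>0)&~((abs(k[:,1]+.002)<.010)&(k[:,0]>.0))]; print(len(rim),"rim free",circ(rim[:,:2]),"r28",circ(rim[:,:2],.0273))
lug=t[(r>.034)&(r<.048)&(t[:,2]<-.042)&(t[:,2]>-.052)&(t[:,0]>0)]; rc=cv2.minAreaRect((lug[:,:2]*1000).astype(np.float32)); print(len(lug),lug.mean(0),rc,lug.max(0))
E
```

```text
875 rim free [ 0.00032867 -0.00114296  0.02702255] r28 [-3.01054903e-05 -1.14399600e-03]
1232 [ 0.03405569 -0.0040297  -0.04711961] ((24.455089569091797, -2.8508872985839844), (83.44407653808594, 39.2082405090332), 82.15571594238281) [ 0.04400267  0.04114327 -0.04200014]
```

Call:
{"op": "carry_out", "data": {"deltas": [[[-0.036,-0.018,0,0],[-0.036,-0.018,0,0],[-0.036,-0.018,0,0],[-0.036,-0.018,0,0],[-0.036,-0.018,0,0],[-0.036,-0.018,0,0],[-0.036,-0.018,0,0],[-0.037,-0.0175,0,0],[0,0,0,-7],[0,0,0,-7]]]}}

```text
clock: 5.6
eef_pos: [0.5775, -0.1473, 0.186]
ee_rot: [0.267, 0.964, -0.0, -0.002]
force: [-0.0, 0.8, -3.5]
gripper_width: 0.648
grip_force: 30.0
```

Call:
{"op": "carry_out", "data": {"deltas": [[[0,0,0,-7.5],[0,0,0,-7.5],[0,0,0,-7.5],[0,0,0,-7.5],[0,0,0,-7.5],[0,0,0,0],[0,0,0,0]]]}}

```text
clock: 6.3
eef_pos: [0.5781, -0.1453, 0.1874]
ee_rot: [-0.055, 0.998, 0.0, -0.001]
force: [0.2, -0.3, -4.3]
gripper_width: 0.647
grip_force: 30.0
```

```bash
cat >> potlook.py <<'E'
def lugtool(name):
    s=readout.get_state(); d=snapshot("wrist"); cv2.imwrite(f"pics/{name}.png",d["img"][:,:,::-1]); Q=R.from_quat(s["ee_rot"]).as_matrix()
    t=((cloud(d,(s["eef_pos"],s["ee_rot"]))-s["eef_pos"])@Q).reshape(-1,3); r=np.hypot(t[:,0],t[:,1])
    k=t[(r<.05)&(t[:,2]<-.044)&(t[:,2]>-.054)&(t[:,0]>0)&(abs(t[:,1])<.026)]
    rim=k[(abs(k[:,1]+.003)>.011)]; c=circ(rim[:,:2],.027)
    rr=np.hypot(*(k[:,:2]-c).T); lug=k[(rr>.033)&(abs(k[:,1])<.014)]; v=lug[:,:2].mean(0)-c
    cl=np.degrees(np.arctan2(Q[1,1],Q[0,1])); a=np.degrees(np.arctan2(v[1],v[0]))
    print(name,"t",s["clock"].__round__(2),"tcp",s["eef_pos"].round(4),"close",round(cl%180,2),"tilt",Q[:2,2].round(4),"F",s["force"].round(1),"T",s["wrist_torque"].round(3),"j7",s["joint_pos"][6].round(2))
    print(" rim tool",c.round(4),"lug n",len(lug),lug.min(0).round(4),lug.max(0).round(4),"lug ccw off tool x",round(-a,2),"-> world",round((cl+90-a)%360,2))
E
python3 -c "
from potlook import *
lugtool('w3')"
```

```text
w3 t 6.3 tcp [ 0.5781 -0.1453  0.1874] close 96.32 tilt [-0.0028  0.0006] F [ 0.2 -0.3 -4.3] T [ 0.103 -0.075 -0.012] j7 1.87
 rim tool [ 0.0013 -0.0005] lug n 1004 [ 0.0334 -0.0095 -0.0502] [ 0.0447  0.0028 -0.0441] lug ccw off tool x 4.3 -> world 190.63
```

Call:
{"op": "carry_out", "data": {"deltas": [[[0,0,0.02,0],[0,0,0.025,0],[0,0,0.02,0],[0,0,0.01,0],[0,0,0.002,0],[0,0,0.002,0],[0,0,0.002,0],[0,0,0,0]]]}}

```text
clock: 7.15
eef_pos: [0.5794, -0.1455, 0.1088]
ee_rot: [-0.057, 0.998, -0.0, 0.001]
force: [0.2, -0.8, -3.5]
gripper_width: 0.642
grip_force: 30.0
```

Call:
{"op": "carry_out", "data": {"deltas": [[[0,0,0.002,0],[0,0,0.002,0],[0,0,0.002,0],[0,0,0.001,0],[0,0,0,0]]]}}

```text
clock: 7.65
eef_pos: [0.5787, -0.1454, 0.1008]
ee_rot: [-0.057, 0.998, 0.0, -0.0]
force: [-0.2, 0.2, -3.7]
gripper_width: 0.645
grip_force: 30.0
```

Call:
{"op": "carry_out", "data": {"deltas": [[[0,0,0.001,0],[0,0,0.001,0],[0,0,0.001,0],[0,0,0.001,0],[0,0,0,0],[0,0,0,0]]]}}

```text
clock: 8.25
eef_pos: [0.5789, -0.1454, 0.0971]
ee_rot: [-0.057, 0.998, -0.0, 0.0]
force: [-0.2, 0.2, -3.4]
gripper_width: 0.644
grip_force: 30.0
```

Call:
{"op": "carry_out", "data": {"deltas": [[[0,0,0.001,0],[0,0,0.001,0],[0,0,0.001,0],[0,0,0,0],[0,0,0,0]]]}}

```text
clock: 8.75
eef_pos: [0.5789, -0.1454, 0.094]
ee_rot: [-0.057, 0.998, -0.0, -0.0]
force: [-0.0, -0.2, -4.6]
gripper_width: 0.648
grip_force: 30.0
```

Call:
{"op": "carry_out", "data": {"deltas": [[[0,0,0.001,0],[0,0,0.0005,0],[0,0,0,0],[0,0,0,0]]]}}

```text
clock: 9.15
eef_pos: [0.5789, -0.1454, 0.0926]
ee_rot: [-0.057, 0.998, -0.0, 0.0]
force: [-0.2, 0.2, -2.3]
gripper_width: 0.645
grip_force: 30.0
```

Call:
{"op": "carry_out", "data": {"deltas": [[[0,0,0.001,0],[0,0,0.0005,0],[0,0,0,0],[0,0,0,0]]]}}

```text
clock: 9.55
eef_pos: [0.5789, -0.1454, 0.091]
ee_rot: [-0.057, 0.998, -0.0, -0.0]
force: [-0.0, -0.4, -3.3]
gripper_width: 0.649
grip_force: 30.0
```

Call:
{"op": "carry_out", "data": {"deltas": [[[0,0,0.001,0],[0,0,0.001,0],[0,0,0,0],[0,0,0,0]]]}}

```text
clock: 9.95
eef_pos: [0.5789, -0.1454, 0.089]
ee_rot: [-0.057, 0.998, -0.0, -0.0]
force: [-0.2, 0.6, -2.9]
gripper_width: 0.643
grip_force: 30.0
```

Already 5 mm below where the foot would ride on the keys, with no load, so the notches are over the keys. Continuing gently.

Call:
{"op": "carry_out", "data": {"deltas": [[[0,0,0.001,0],[0,0,0.001,0],[0,0,0.001,0],[0,0,0,0],[0,0,0,0]]]}}

```text
clock: 10.45
eef_pos: [0.5789, -0.1454, 0.086]
ee_rot: [-0.057, 0.998, -0.0, -0.0]
force: [0.3, -0.7, -3.3]
gripper_width: 0.643
grip_force: 30.0
```

Call:
{"op": "carry_out", "data": {"deltas": [[[0,0,0.0005,0],[0,0,0.0005,0],[0,0,0,0],[0,0,0,0]]]}}

```text
clock: 10.85
eef_pos: [0.5789, -0.1454, 0.0851]
ee_rot: [-0.057, 0.998, -0.0, 0.0]
force: [-1.7, 0.0, -2.9]
gripper_width: 0.644
grip_force: 30.0
```

Call:
{"op": "carry_out", "data": {"deltas": [[[0,0,0.0005,0],[0,0,0.0005,0],[0,0,0,0],[0,0,0,0]]]}}

```text
clock: 11.25
eef_pos: [0.5791, -0.1454, 0.0848]
ee_rot: [-0.057, 0.998, -0.0, 0.0]
force: [-2.6, 0.2, 3.3]
gripper_width: 0.646
grip_force: 30.0
```

Call:
{"op": "carry_out", "data": {"deltas": [[[0,0,0.0005,0],[0,0,0,0],[0,0,0,0]]]}}

```text
clock: 11.55
eef_pos: [0.5791, -0.1454, 0.0847]
ee_rot: [-0.057, 0.998, -0.0, 0.0]
force: [-4.2, 1.0, 5.9]
gripper_width: 0.644
grip_force: 30.0
```

Call:
{"op": "carry_out", "data": {"deltas": [[[0.001,0,-0.0005,0],[0,0,0,0],[0,0,0,0]]]}}

```text
clock: 11.85
eef_pos: [0.5789, -0.1454, 0.0848]
ee_rot: [-0.057, 0.998, -0.0, 0.001]
force: [-0.7, 0.5, 2.8]
gripper_width: 0.648
grip_force: 30.0
```

Call:
{"op": "carry_out", "data": {"deltas": [[[0,0,0,2],[0,0,0,2],[0,0,0,2],[0,0,0,2],[0,0,0,2],[0,0,0,2],[0,0,0,0]]]}}

```text
clock: 12.55
eef_pos: [0.579, -0.1447, 0.0848]
ee_rot: [0.047, 0.999, 0.0, 0.001]
force: [0.9, 2.7, 4.7]
gripper_width: 0.647
grip_force: 30.0
```

```bash
python3 -c "
from potlook import *
lugtool('w4')"
```

```text
w4 t 12.55 tcp [ 0.579  -0.1447  0.0848] close 84.56 tilt [0.002  0.0005] F [0.9 2.7 4.7] T [ 0.607 -0.134  0.104] j7 1.66
 rim tool [ 0.0012 -0.0007] lug n 1012 [ 0.0333 -0.01   -0.0504] [ 0.0447  0.0026 -0.044 ] lug ccw off tool x 4.47 -> world 179.03
```

Call:
{"op": "carry_out", "data": {"deltas": [[[0,0,0,2],[0,0,0,2],[0,0,0,2],[0,0,0,2],[0,0,0,2],[0,0,0,2],[0,0,0,2],[0,0,0,2.4],[0,0,0,0],[0,0,0,0]]]}}

```text
clock: 13.6
eef_pos: [0.5789, -0.1452, 0.0848]
ee_rot: [0.189, 0.982, 0.0, 0.001]
force: [2.2, 1.6, 4.3]
gripper_width: 0.646
grip_force: 30.0
```

```bash
python3 -c "
from potlook import *
lugtool('w5')
for n in('scene','side'):
    d=snapshot(n); np.savez(n+'5.npz',**d); P=cloud(d).reshape(-1,3)
    m=P[(P[:,2]>.118)&(P[:,2]<.142)&(np.hypot(P[:,0]-.578,P[:,1]+.146)<.055)]
    print(n,len(m),m[:,2].max() if len(m) else 0, np.histogram(m[:,2],6)[0])
"
```

```text
w5 t 13.6 tcp [ 0.5789 -0.1452  0.0848] close 68.21 tilt [0.0022 0.0002] F [2.2 1.6 4.3] T [ 0.537 -0.299  0.127] j7 1.39
 rim tool [ 0.001  -0.0009] lug n 1012 [ 0.0333 -0.0102 -0.0501] [ 0.0445  0.0023 -0.044 ] lug ccw off tool x 4.43 -> world 162.63
scene 253 0.14180260513901677 [53 36 47 50 51 16]
side 83 0.13585269614991968 [ 4  1  5 10 29 34]
```

View pics/w5.png

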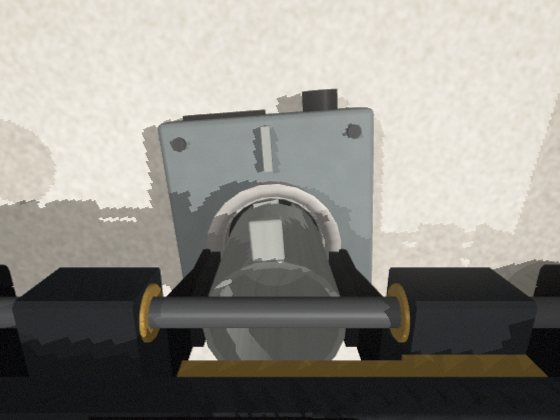

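The lug at (267,240) lines up with the bar at (264,148), and the measured angles are 162.6° and 162.6°. Releasing now.

Call:
{"op": "carry_out", "data": {"deltas": [[[0,0,0,0],[0,0,0,0],[0,0,0,0],[0,0,0,0],[0,0,0,0],[0,0,0,0],[0,0,0,0]]], "hand": 1.0}}

```text
clock: 14.45
eef_pos: [0.5779, -0.1456, 0.084]
ee_rot: [0.19, 0.982, -0.0, -0.0]
force: [-0.2, 0.7, -0.6]
gripper_width: 0.996
grip_force: 0.0
```

Call:
{"op": "carry_out", "data": {"deltas": [[[0,0,-0.01,0],[0,0,-0.02,0],[0,0,-0.03,0],[0,0,-0.04,0],[0,0,-0.04,0],[0,0,-0.03,0],[0,0,0,0],[0,0,0,0]]]}}

```text
clock: 15.25
eef_pos: [0.5783, -0.1456, 0.2555]
ee_rot: [0.19, 0.982, -0.0, 0.001]
force: [-0.3, -0.9, -0.5]
gripper_width: 0.998
grip_force: 0.0
```

```bash
python3 - <<'E'
from potlook import *
d,s=look('w6',(.578,-.146),.1325)
P=cloud(d,(s["eef_pos"],s["ee_rot"])).reshape(-1,3); q=P[np.hypot(P[:,0]-.578,P[:,1]+.146)<.05]; print(np.histogram(q[:,2],np.arange(.11,.16,.004)))
t=P[(P[:,2]>.033)&(P[:,2]<.043)&(np.hypot(P[:,0]-.578,P[:,1]+.146)<.11)]; print(cv2.minAreaRect((t[:,:2]*1000).astype(np.float32)))
E
```

```text
t 15.25 tcp [ 0.5783 -0.1456  0.2555] close axis deg 68.1 tilt [ 0.002 -0.001 -1.   ] j [ 0.22  0.19 -0.02  1.54  0.    1.4   1.39] F [-0.3 -0.9 -0.5] T [ 0.1  -0.05  0.02]
n 1176 zmed 0.1332284629227685 rim [ 0.57570647 -0.14452344] lug n 147 ang 163.04067409836486 rmax 0.041261058755825586
(array([120, 117, 109, 137, 130, 742, 259,   0,   0,   0,   0,   0]), array([0.11 , 0.114, 0.118, 0.122, 0.126, 0.13 , 0.134, 0.138, 0.142,
       0.146, 0.15 , 0.154, 0.158]))
((576.1486206054688, -145.465087890625), (130.23171997070312, 150.3643035888672), 72.3297348022461)
```

View pics/w6.png

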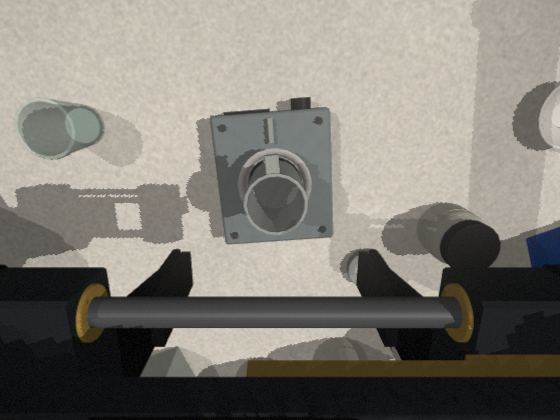

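The pot stands home: its rim reads z≈0.1335, against about 0.144 if it were riding on the keys. The lug at (272,165) lines up with the bar at (269,130), 163.0° against about 162.5°. Handing in.

```bash
python3 -c "
from plant import workorder
print(workorder.close_job())"
```

```text
the job is handed in; nothing more can be done
None
```

The pot is fully home on the drive keys with its lug within about 0.5° of the front bar, the gripper is released and clear, and the job was handed in at about 15 s; the verdict was not shown.

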